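Hold the amber reference cell in the photometer's beam

TASK

Press the photometer's open lamp-house cover down until its catch clicks and holds it shut by itself, then take the amber glass cell out of the rack, gripping it by its two white frosted faces only and never touching its clear faces. Hold it upright in the gap of the photometer, clear of everything else, so that the beam goes squarely in through one clear face and out through the other, in the lower half of the cell, about midway between the two houses; finish while still holding it still there. Leave the other cells, the flask and the jar where they are.

Things in the scene. Friction and masses are not known exactly. Their poses are not given: they have to be found in the camera images.
- photometer: Open-path photometer, fixed (place and yaw vary): base plate 110 x 300 x 12 mm; navy lamp house, 84 x 95 mm, at its +y end; cream detector house, 84 x 88 mm, top 96 mm above the bench, at its -y end. Between them a 105 mm open gap, into which a dark lens tube stands 10 mm from each side. Origin: on the bench under the middle of the beam; y axis along the beam towards the lamp house, z up.
- beam (a point): Middle of the beam: halfway between the two lens tubes, 65 mm above the bench. The beam is drawn as a thin yellow see-through rod (4 mm thick, cannot be touched) from tube to tube along this frame's y axis (the photometer's axes).
- cover (a joint): Angle of the lamp-house cover, a navy plate 88 x 96 x 5 mm hinged at the house's outer (+y) end: 0 = flat shut, grows opening upward, starts at 0.5 to 0.85 rad. Well open, it stays put; let go nearly shut but short of the catch, it rises to about 0.2. In the last 0.1 rad a sprung ball catch resists (under 6 N at the pad), then snaps and keeps it within 0.02 of shut.
- cover_pad (a point): Centre of the yellow press pad (26 mm disc) on the cover's upper face, 75 mm from the hinge line and 21 mm from the free edge, midway across the width; moves with the cover, whose axes it has. With the cover shut it is 99 mm above the bench.
- cover_hinge (a point): Middle of the cover's hinge line, 94 mm above the bench; the line runs along the photometer's x axis. The pad lies 75 mm from it towards the gap (photometer -y) and 5 mm above it when shut.
- rack: White plastic rack, fixed (place and yaw vary), 70 x 190 mm, its top 28 mm above the bench. Three slots in a row along its y axis, 60 mm apart, each 1.5 mm wider on every side than a cell, floor 8 mm above the bench. Origin: on the bench under its middle.
- amber_cell: The cell to hold: upright amber glass block like a cuvette, 24 mm (x) by 16 mm (y) by 45 mm high, 25 to 50 g. The two 24 mm wide faces (normal to y) are white, frosted: grip these. The two 16 mm wide faces (normal to x; amber between 2 mm frosted edges) are clear, for the light. In one of the three slots (varies), its upper 25 mm above the rack, x along the row. Origin: centre of underside.
- amber_window (a point): Point on the amber cell's centre line 15 mm above its underside, where the beam should pass; the cell's axes.
- green_cell: Bystander: the same cell in green glass, in another slot. Origin: centre of its underside.
- blue_cell: Bystander: the same cell in blue glass, in another slot. Origin: centre of its underside.
- flask: Bystander: small corked glass flask, 56 mm across, 82 mm high, standing loose on the bench. Origin: centre of its underside.
- jar: Bystander: small amber jar with a black lid, 48 mm across, 70 mm high, loose on the bench. Origin: centre of its underside.

How it is judged:
By the outcome, as a careful person would: the job done as asked, in the order asked, and still so for the second after the job is handed in, while the arm keeps its last pose, push and grip.
It also fails if it takes over 51 s, if anything falls off the work surface, if the arm or the gripper's body presses on something with over 40 N, if the wrist force passes 120 N, or if a joint passes its speed limit or range.

ROBOT

A 6-joint arm with a two-finger parallel gripper is mounted at the origin on the work surface. World frame = base frame: x ahead of the robot, y to its left, z up, the work surface at z = 0. Lengths are in m, angles in rad, forces in N, time in s.
With the tool pointing down it reaches from about 0.25 to 0.725 m from the base axis. Payload 4 kg.
Tool frame: the origin (TCP) lies midway between the tips of the shut fingers; the grasp point (between the pads) lies 19 mm behind it; z points along the fingers, y is the line along which they close (so a half turn about z gives the same grasp; the last joint's range is limited). The gripper opens to 85 mm and grips with 20 to 120 N. Pads are 22 mm wide; open, the fingers measure 114 mm over their backs; the gripper's body (76 mm by 85 mm) begins 54 mm behind the grasp point. The pads swing forward as they close: fully open they stand 13 mm farther back than shut.
Start: joints at [-1.3, 0.241, 0.005, 1.335, 0, 1.571], TCP at [0.134, -0.482, 0.231] pointing down, gripper open.
Joint ranges: [-2.72, 2.72], [-1.05, 1.87], [-1.09, 1.28], [-1.99, 2.15], [-1.42, 1.44], [-3.14, 3.14]. Speed limits (rad/s): [2.79, 2.79, 3.14, 3.14, 3.14, 3.14].

INTERFACE

Orientations are given as a unit quaternion [x, y, z, w].
In Python, from workcell import get_obs, camera, job_done, silhouettes gives the robot as it stands. The module is installed in compiled form; this text tells all that it offers.
- The arm moves only by the tool drive_tool, never from a script. Its argument "increments" is a list of rows, each a list of 3 entries, a list of its own where there are three numbers: the shift along the world's x, y, z in mm, then the turn, a rotation vector about the world's x, y, z in degrees, then the opening, from 0 (shut) to 1 (fully open). A call has 1 to 8 rows; each row shifts and turns the commanded pose from where the row before left it; what a row does not reach is not made up. A row lasts 1/12 s, in which the tool goes at most 41.7 mm and 7.16 degrees, less where a joint would pass 70% of its speed; a pose out of reach is approached as far as the arm can. A call is refused whole if a number of a shift passes 41.7 or a number of a turn 7.16, either way. A call with a gripper value outside its range is refused whole. The fingers move at their own pace and stop on an object; the grip force is fixed at half the most. Time passes only in rows, so rows that do not move let the fingers close. It gives the time, the measured TCP pose, the force, the opening and the grip force at its end, in the units of the state.
- get_obs(): the state, without advancing time (a new reading comes with each control period).
- camera(name): name is "scene" or "top" or "wrist"; returns a dict with "image" (420x560x3 uint8, red, green, blue), "K" (3x3 intrinsics, pixels), "k1" (the pictures are not rectified: a ray, as slopes to the right and down, at radius r is drawn at 1 + k1 r^2 times it, then the intrinsics apply), "view" (4x4, takes a point from world to camera coordinates). Camera axes: x right, y down, z forward; pixel columns grow to the right and rows downward; lengths in m; the calibration is good to about 2 mm. A picture is of the moment at which its call begins. There is no depth.
- job_done(): hands the job in; it is judged then, once.
Trained networks look in a picture, given as the dict that the camera call returned (one of the last four; its "shot" number tells which), for a name from the list of things; names that differ only in an ending like _2 or _b are one class to them, and where a whole thing is asked for, a point or a joint stands for the part that bears it (a point fixed in the world has none). Each returns a list of dicts, best first, with "conf" (0 to 1); they miss things now and then, are a little off and sometimes report something else, mostly with a low value. They report only what shows in the picture. A call takes as long as a camera call.
- silhouettes(query, picture): "region" (420x560 bool, what is visible of it) and "bbox" ([left, top, right, bottom] in pixels, round what is visible of it).
The state is a dict: "clock": time; "joint_pos": joint angles; "joint_vel": joint speeds; "tau": joint torques, N m; "eef_pos": TCP position; "tool_rot": TCP orientation; "ft_force": force on the tool from outside, world axes, zero at the start; "ft_torque": the same for the moment, N m; "grip_width": finger opening in m; "grasp_force": force on a finger pad.
Only numpy, scipy, OpenCV 4.12 (cv2) and the standard library are available. Lean on these libraries where they do the work, as an engineer would, in place of code of your own. Each camera call takes 0.05 s, during which the arm holds its last target. There are 200 camera calls.

## Working session

There is one attempt and no reset: what is moved stays moved. The work goes in short steps, Python scripts to look and compute and a tool call to move; the robot and the scene stay as the last step left them, time stands still between calls to the robot, and variables do not carry over. Pictures are saved under pics/ and viewed, at most 10 in all, crops included, and the job is handed in when it is done.

Besides the shell and the picture viewer there is one more tool, called by a JSON object that holds its "op" and its "data". drive_tool: Moves the arm, as the interface text tells. Its arguments: {"type":"object","properties":{"increments":{"type":"array"}},"required":["increments"]}

```bash
mkdir -p pics; cat > h.py <<'E'
import numpy as np,cv2
from workcell import get_obs,camera,job_done,silhouettes
def proj(c,P):
    P=np.atleast_2d(P);V=np.array(c["view"]);q=P@V[:3,:3].T+V[:3,3];s=q[:,:2]/q[:,2:]
    s=s*(1+c["k1"]*(s**2).sum(1,keepdims=True));K=np.array(c["K"])
    return s@K[:2,:2].T+K[:2,2]
def ray(c,uv):
    K=np.array(c["K"]);d=(np.array(uv,float)-K[:2,2])/[K[0,0],K[1,1]];s=d.copy()
    for _ in range(20): s=d/(1+c["k1"]*(s@s))
    V=np.array(c["view"]);R=V[:3,:3];return -R.T@V[:3,3],R.T@np.r_[s,1]
def onz(c,uv,z):
    o,d=ray(c,uv);return o+d*(z-o[2])/d[2]
E
python3 - <<'E'
from h import *
o=get_obs();print(o["clock"],o["eef_pos"],o["tool_rot"],o["grip_width"])
for n in["top","scene"]:
    c=camera(n);cv2.imwrite(f"pics/{n}0.png",c["image"][:,:,::-1])
    print(n,np.round(c["view"],3).tolist(),np.round(c["K"],1).tolist(),c["k1"])
    for q in["photometer","cover","cover_pad","rack","amber_cell","green_cell","blue_cell","flask","jar"]:
        for s in silhouettes(q,c)[:2]:
            ys,xs=np.nonzero(s["region"])
            print(q,round(s["conf"],2),s["bbox"],xs.mean().round(1),ys.mean().round(1),cv2.minAreaRect(np.c_[xs,ys].astype(np.float32)))
E
```

```text
0.0 [ 0.13359631 -0.48115752  0.23040421] [ 9.90847057e-01  1.34985115e-01 -1.43502574e-04 -1.05218255e-03] 0.08516120008028766
top [[-0.0, -1.0, 0.021, -0.012], [-0.988, -0.003, -0.155, 0.616], [0.155, -0.021, -0.988, 1.025], [0.0, 0.0, 0.0, 1.0]] [[417.6, 0.0, 280.7], [0.0, 417.6, 211.5], [0.0, 0.0, 1.0]] -0.0638627818546313
photometer 0.61 [133.2, 223.3, 256.9, 276.4] 195.2 252.6 ((194.93399047851562, 252.57614135742188), (45.88309860229492, 124.61109161376953), 85.91438293457031)
cover 0.71 [129.6, 233.7, 159.1, 274.8] 144.7 254.0 ((147.0443878173828, 253.39352416992188), (38.425968170166016, 26.31679916381836), 86.05481719970703)
cover_pad 0.55 [135.9, 235.0, 158.9, 272.8] 144.8 254.0 ((147.5, 254.0), (25.0, 38.0), 0.0)
rack 0.7 [343.5, 230.8, 420.6, 274.1] 381.9 252.1 ((382.6036376953125, 251.98487854003906), (74.05702209472656, 28.471500396728516), 13.495734214782715)
green_cell 0.46 [377.7, 246.2, 391.5, 256.7] 384.5 251.2 ((385.0, 251.0), (8.0, 12.0), 90.0)
green_cell 0.28 [131.9, 232.7, 163.3, 278.1] 145.0 254.0 ((147.5984649658203, 253.2722930908203), (40.215763092041016, 
[... 1291 characters left out ...]
5.154067993164062)
amber_cell 0.52 [187.3, 193.7, 196.5, 208.5] 189.9 199.2 ((189.95001220703125, 199.3500213623047), (13.914020538330078, 11.067972183227539), 71.56504821777344)
green_cell 0.42 [162.8, 187.3, 174.2, 199.0] 169.0 193.6 ((169.0, 193.5), (13.0, 12.0), 90.0)
green_cell 0.17 [406.0, 160.8, 441.2, 207.8] 423.7 182.0 ((424.9999694824219, 183.00001525878906), (54.08720779418945, 12.720858573913574), 46.90915298461914)
blue_cell 0.52 [142.1, 180.0, 155.7, 196.3] 148.2 187.6 ((148.0, 187.5), (13.0, 12.0), 90.0)
flask 0.55 [193.1, 231.8, 217.5, 269.1] 201.9 253.1 ((202.5, 250.0), (40.0, 25.0), 90.0)
jar 0.57 [232.1, 253.2, 256.2, 297.9] 242.9 275.1 ((243.5, 275.0), (40.0, 25.0), 90.0)
```

```bash
python3 - <<'E'
import cv2
a=cv2.imread("pics/top0.png");b=cv2.imread("pics/scene0.png")
A=cv2.resize(a[140:290,115:315],(800,600),interpolation=2);A2=cv2.resize(a[140:290,255:455],(800,600),interpolation=2)
cv2.imwrite("pics/t1.png",A)
cv2.imwrite("pics/t2.png",A2)
cv2.imwrite("pics/s1.png",cv2.resize(b[140:310,120:460],(800,400),interpolation=2))
E
```

```text
(no output)
```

View pics/t1.png

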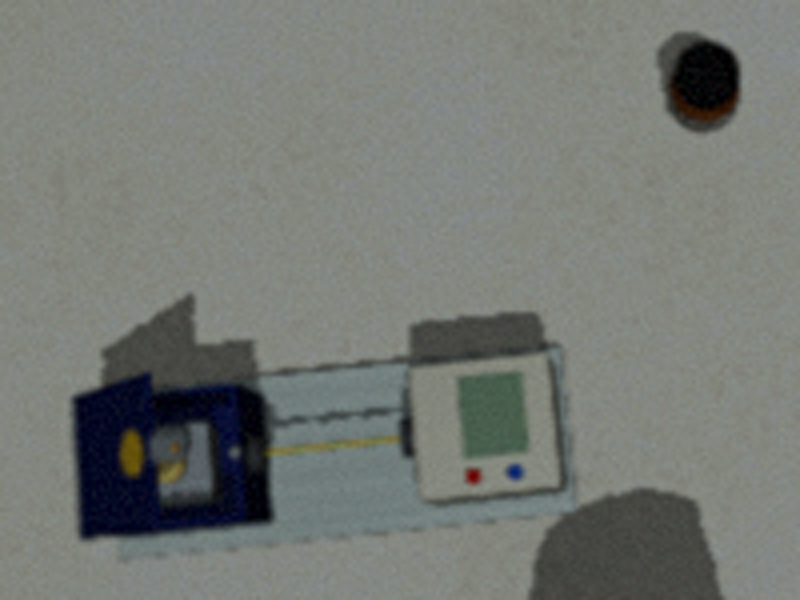

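View pics/t2.png

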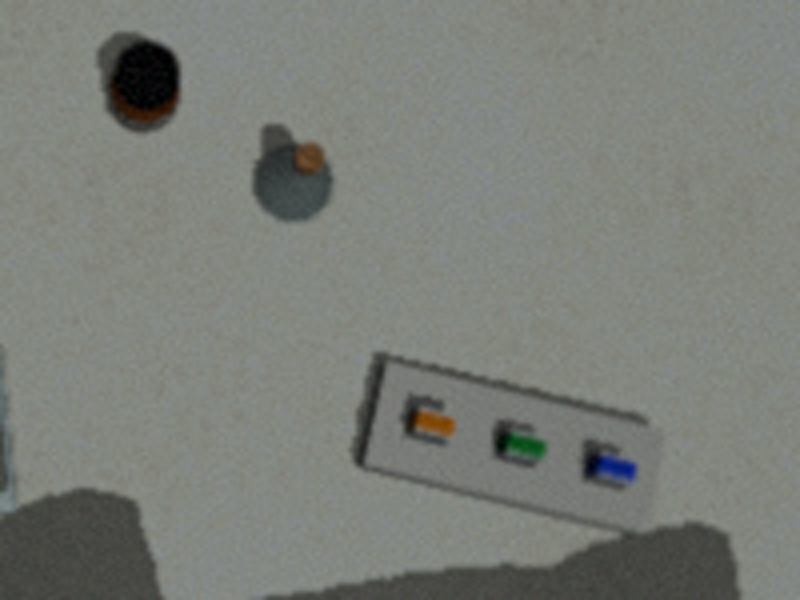

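View pics/s1.png

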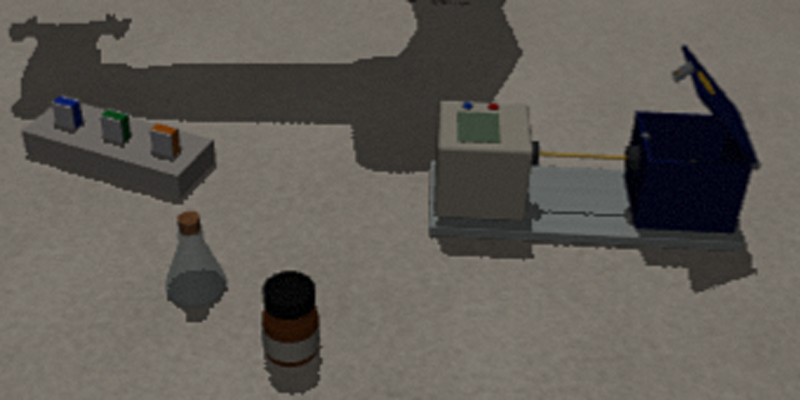

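Top views: photometer at left, with the beam from (268,453) to (400,438) in the 4x crop and the cover open with its pad at (132,453). The rack is on the right, and amber is in its leftmost slot, top near (433,423) in the second crop. The scene view agrees. Next I fit the poses.

```bash
python3 - <<'E'
from h import *
from scipy.optimize import least_squares
t=camera("top");s=camera("scene")
f=lambda p,o,k=4:(np.array(p)+.5)/k-.5+o
T1=lambda *p:f(p,[115,140]);T2=lambda *p:f(p,[255,140]);S=lambda *p:f(p,[120,140],800/340)
def W(p,L):
    c,n=np.cos(p[2]),np.sin(p[2]);return np.array([p[0]+c*L[0]-n*L[1],p[1]+n*L[0]+c*L[1],L[2]])
def fit(obs,p0,name):
    r=lambda p:np.concatenate([(proj(c,W(p,np.array(L)/1000))[0]-uv) for c,uv,L in obs])
    q=least_squares(r,p0,loss="soft_l1",f_scale=.7);print(name,np.round(q.x,4),np.degrees(q.x[2]).round(2));print(np.round(r(q.x).reshape(-1,2),1).tolist());return q.x
# photometer: unknown sign conventions: +y = left of top image
ph=fit([(t,T1(268,453),(0,42,65)),(t,T1(400,438),(0,-42,65)),(t,T1(567,345),(55,-150,12)),(t,T1(575,512),(-55,-150,12)),(t,T1(120,558),(-55,150,12)),
 (s,S(539,153),(0,-42,65)),(s,S(627,156),(0,42,65))],[.5,.2,0],"photo")
for xy in [(0,0)]: print("beam",W(ph,[0,0,.065]))
rk=fit([(t,T2(380,353),(35,95,28)),(t,T2(660,425),(35,-95,28)),(t,T2(635,530),(-35,-95,28)),(t,T2(362,463),(-35,95,28)),(s,S(183,200),(35,95,0))],[.5,-.2,0],"rack")
print("slot",W(rk,[0,.06,.053]),"pred top px",proj(t,W(rk,[0,.06,.053])),"click",T2(433,423),"scene",proj(s,W(rk,[0,.06,.053])),"click",S(165,127))
print("rack-cell directly",onz(t,T2(433,423),.053), onz(t,T2(524,447),.053),onz(t,T2(613,470),.053))
# hinge/pad: hinge y unknown
def pad(h,th): return W(ph,[0,h-.075*np.cos(th)-.005*np.sin(th)*1,.094+.075*np.sin(th)+.005*np.cos(th)])
r=lambda v:np.r_[proj(t,pad(*v))[0]-T1(132,453),proj(s,pad(*v))[0]-S(707,82)]
q=least_squares(r,[.147,.7]);print("hinge y,theta",q.x,r(q.x),"pad",pad(*q.x),"shut",pad(q.x[0],0))
q=least_squares(lambda v:r([.1475,v[0]]),[.7]);print(q.x,q.fun,pad(.1475,q.x[0]))
E
```

```text
photo [0.5134 0.1968 0.1004] 5.75
[[-1.2, -0.3], [-0.5, 0.2], [-0.3, -0.0], [1.6, -0.0], [0.3, -0.2], [-0.1, -0.6], [-0.3, -0.0]]
beam [0.51343765 0.19683069 0.065     ]
rack [ 0.5181 -0.2753 -0.2463] -14.11
[[-0.1, 0.5], [-0.1, 0.1], [1.0, -0.0], [-1.5, -1.0], [-0.2, -0.4]]
slot [ 0.53277317 -0.21710368  0.053     ] pred top px [[361.62783626 243.80196498]] click [362.875 245.375] scene [[190.46689492 194.63124296]] click [189.8375 193.6875]
rack-cell directly [ 0.52876668 -0.22019044  0.053     ] [ 0.51342713 -0.27823298  0.053     ] [ 0.49865743 -0.33521837  0.053     ]
hinge y,theta [0.15550734 0.81153882] [-0.72084025 -0.05845353 -0.66241124  0.08195668] pad [0.50338594 0.29657737 0.15184296] shut [0.50536562 0.27693233 0.099     ]
[0.91851632] [-0.35873191 -0.27510266 -1.27874791 -1.87633202] [0.50361157 0.29433834 0.15663764]
```

{"op": "drive_tool", "data": {"increments": [[[15,32,0],[0,0,3.3],0],[[15,32,0],[0,0,3.3],0],[[15,32,0],[0,0,3.3],0],[[15,32,0],[0,0,3.3],0],[[15,32,0],[0,0,3.3],0],[[15,32,0],[0,0,3.3],0],[[15,32,0],[0,0,3.3],0],[[15,32,0],[0,0,3.3],0]]}}

```text
clock: 1.77
eef_pos: [0.254, -0.2243, 0.2315]
tool_rot: [0.933, 0.359, 0.0, 0.0]
ft_force: [-0.1, 0.1, 1.2]
grip_width: 0.0003
grasp_force: 0.0
```

{"op": "drive_tool", "data": {"increments": [[[15,32,0],[0,0,3.3],0],[[15,32,0],[0,0,3.3],0],[[15,32,0],[0,0,3.3],0],[[15,32,0],[0,0,3.3],0],[[15,32,0],[0,0,3.3],0],[[15,32,0],[0,0,3.3],0],[[15,32,0],[0,0,3.3],0],[[15,32,0],[0,0,3.3],0]]}}

```text
clock: 2.43
eef_pos: [0.3742, 0.0321, 0.2316]
tool_rot: [0.827, 0.563, 0.0, 0.0]
ft_force: [0.9, -0.7, 0.8]
grip_width: -0.0001
grasp_force: 0.0
```

{"op": "drive_tool", "data": {"increments": [[[15,30,0],[0,0,3.4],0],[[15,30,0],[0,0,3.4],0],[[15,30,0],[0,0,3.4],0],[[15,30,0],[0,0,3.4],0],[[15,30,0],[0,0,3.4],0],[[15,25,0],[0,0,3.4],0],[[10,20,0],[0,0,3.4],0],[[0,0,0],[0,0,3.4],0]]}}

```text
clock: 3.1
eef_pos: [0.4755, 0.229, 0.2306]
tool_rot: [0.67, 0.743, 0.001, -0.0]
ft_force: [0.0, -0.2, -0.1]
grip_width: 0.0002
grasp_force: 0.0
```

```bash
cat >> h.py <<'E'
from scipy.spatial.transform import Rotation as Rr
def st():
    o=get_obs();R=Rr.from_quat(o["tool_rot"]).as_matrix();print("t",round(o["clock"],2),"p",np.round(np.array(o["eef_pos"])*1000,1),"yaxis deg",np.degrees(np.arctan2(R[1,1],R[0,1])).round(2),"z",np.round(R[:,2],3),"F",np.round(o["ft_force"],1),"w",round(o["grip_width"]*1000,1),"gf",np.round(o["grasp_force"],1),"j",np.round(o["joint_pos"],2));return o
E
python3 - <<'E'
from h import *
st();c=camera("wrist");I=c["image"];cv2.imwrite("pics/w1.png",I[:,:,::-1])
q=silhouettes("cover_pad",c)
print([(x["conf"],x["bbox"]) for x in q])
E
```

```text
t 3.1 p [475.5 229.  230.6] yaxis deg 5.89 z [ 0.001  0.002 -1.   ] F [ 0.  -0.2 -0.1] w 0.2 gf 0.0 j [0.45 0.29 0.08 1.35 0.   1.92]
[(0.66, [264.8, 64.2, 399.1, 178.7])]
```

View pics/w1.png

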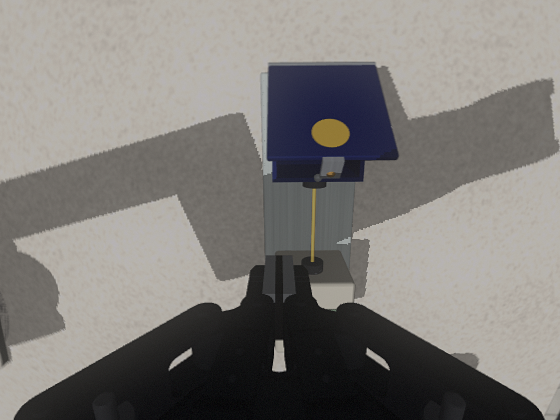

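Wrist view: beam from (315,187) to (312,262), and the cover with its yellow pad at (330,132). These points go into a refit with the sign of the pad's 5 mm offset corrected.

```bash
cat > fit.py <<'E'
from h import *
from scipy.optimize import least_squares
f=lambda p,o,k=4:(np.array(p)+.5)/k-.5+o
T1=lambda *p:f(p,[115,140]);S=lambda *p:f(p,[120,140],800/340)
def W(p,L):
    c,n=np.cos(p[2]),np.sin(p[2]);return np.array([p[0]+c*L[0]-n*L[1],p[1]+n*L[0]+c*L[1],L[2]])
def pad(p,th,h=.1475): return W(p,[0,h-.075*np.cos(th)+.005*np.sin(th),.094+.075*np.sin(th)+.005*np.cos(th)])
E
python3 - <<'E'
from fit import *
t=camera("top");s=camera("scene");w=camera("wrist")
A=np.array
ow=[(w,A([315,187.5]),(0,42.5,65)),(w,A([312.5,262]),(0,-42.5,65))]
ot=[(t,T1(268,453),(0,42,65)),(t,T1(400,438),(0,-42,65)),(t,T1(567,345),(55,-150,12)),(t,T1(575,512),(-55,-150,12)),(t,T1(120,558),(-55,150,12)),(s,S(539,153),(0,-42,65)),(s,S(627,156),(0,42,65))]
pw=[(w,A([330.5,132.5]))];pt=[(t,T1(132,453)),(s,S(707,82))]
for o,p in[(ow,pw),(ot,pt),(ow+ot,pw+pt)]:
    r=lambda v:np.concatenate([proj(c,W(v,np.array(L)/1000))[0]-uv for c,uv,L in o]+[proj(c,pad(v,v[3]))[0]-uv for c,uv in p])
    q=least_squares(r,[.51,.2,.1,.8],loss="soft_l1");v=q.x;print(np.round(v,4),np.degrees(v[2]).round(2),"pad",pad(v,v[3]).round(4),"shut",pad(v,0).round(4));print(np.round(r(v),1))
E
```

```text
[0.5134 0.1895 0.1063 0.8663] 6.09 pad [0.5025 0.2916 0.1544] shut [0.5057 0.2616 0.099 ]
[-0.5 -0.3  0.2  0.3  0.2  0. ]
[0.5135 0.1969 0.1001 0.8199] 5.74 pad [0.5035 0.2964 0.1522] shut [0.5062 0.269  0.099 ]
[-1.2 -0.3 -0.6  0.2 -0.3  0.   1.5  0.   0.3 -0.3 -0.  -0.6 -0.3  0.
 -0.7 -0.1 -0.7 -0.1]
[0.5131 0.1938 0.1025 0.7991] 5.87 pad [0.503  0.2921 0.1512] shut [0.5057 0.2659 0.099 ]
[-0.  -4.4  0.3 -3.3  0.1 -0.1  0.7  0.3  0.8 -0.   2.8 -0.   1.5 -0.
 -1.4 -0.8 -1.7 -0.2  0.2 -0.8  1.3  0.1 -2.9  0. ]
```

```bash
cat >> fit.py <<'E'
def yel(c,box,amin=20):
    x0,y0,x1,y1=box;I=c["image"][y0:y1,x0:x1].astype(int);m=(I[:,:,0]-I[:,:,2]>60)&(I[:,:,1]-I[:,:,2]>30)
    ys,xs=np.nonzero(m);return xs+x0,ys+y0
E
python3 - <<'E'
from fit import *
st();w=camera("wrist")
x,y=yel(w,(270,90,400,155));print("pad",len(x),x.mean(),y.mean(),x.min(),x.max(),y.min(),y.max())
x,y=yel(w,(295,180,340,280));print("beam",len(x),y.min(),x[y<y.min()+4].mean(),y.max(),x[y>y.max()-4].mean())
E
```

```text
t 3.35 p [473.4 224.7 231.3] yaxis deg 5.41 z [-0. -0. -1.] F [-0.7  0.5  0.1] w 0.3 gf 0.0 j [ 0.44  0.29  0.07  1.35 -0.    1.92]
pad 822 333.9270072992701 125.6094890510949 316 352 112 139
beam 226 184 316.84615384615387 256 315.0
```

```bash
python3 - <<'E'
from fit import *
t=camera("top");s=camera("scene");w=camera("wrist")
A=np.array
ow=[(w,A([316.8,183.5]),(0,42.5,65)),(w,A([315,256.5]),(0,-42.5,65))]
ot=[(t,T1(268,453),(0,42,65)),(t,T1(400,438),(0,-42,65)),(t,T1(567,345),(55,-150,12)),(t,T1(575,512),(-55,-150,12)),(t,T1(120,558),(-55,150,12)),(s,S(539,153),(0,-42,65)),(s,S(627,156),(0,42,65))]
pw=[(w,A([334,125.6]))];pt=[(t,T1(132,453)),(s,S(707,82))]
for o,p in[(ow,pw),(ow+ot,pw+pt)]:
    r=lambda v:np.concatenate([proj(c,W(v,np.array(L)/1000))[0]-uv for c,uv,L in o]+[proj(c,pad(v,v[3]))[0]-uv for c,uv in p])
    q=least_squares(r,[.51,.2,.1,.8],loss="soft_l1");v=q.x;print(np.round(v,4),np.degrees(v[2]).round(2),"pad",pad(v,v[3]).round(4),"shut",pad(v,0).round(4));print(np.round(r(v),1))
    for th in(.6,.4,.2,.1): print(th,pad(v,th).round(4))
E
```

```text
[0.5156 0.1942 0.1086 0.8612] 6.22 pad [0.5045 0.296  0.1542] shut [0.5078 0.2663 0.099 ]
[ 0.  -1.  -0.   1.6 -0.  -0. ]
0.6 [0.506  0.2821 0.1405]
0.4 [0.5069 0.2741 0.1278]
0.2 [0.5075 0.2687 0.1138]
0.1 [0.5077 0.2671 0.1065]
[0.5147 0.1959 0.0994 0.8304] 5.7 pad [0.5047 0.296  0.1527] shut [0.5075 0.2681 0.099 ]
[-0.3 -2.8 -1.   0.1 -0.8 -0.8 -0.2 -0.3  0.1 -0.4  1.9 -0.4  0.6 -0.8
 -0.5 -0.4 -0.7  0.3 -0.1 -0.1 -0.6 -0.7 -0.8  0. ]
0.6 [0.5059 0.2839 0.1405]
0.4 [0.5067 0.2759 0.1278]
0.2 [0.5073 0.2705 0.1138]
0.1 [0.5074 0.2689 0.1065]
```

{"op": "drive_tool", "data": {"increments": [[[10,25,-12],[0,0,0],0],[[10,25,-12],[0,0,0],0],[[11,25,-12],[0,0,0],0],[[0,0,-8],[0,0,0],0],[[0,0,-8],[0,0,0],0],[[0,0,0],[0,0,0],0]]}}

```text
clock: 4.05
eef_pos: [0.5034, 0.299, 0.1772]
tool_rot: [0.672, 0.74, -0.002, -0.001]
ft_force: [-0.1, -0.6, 0.1]
grip_width: -0.0
grasp_force: 0.0
```

{"op": "drive_tool", "data": {"increments": [[[0,0,-6],[0,0,0],0],[[0,-1,-6],[0,0,0],0],[[0,-2,-6],[0,0,0],0],[[0,-3,-6],[0,0,0],0],[[0,-3,-6],[0,0,0],0],[[1,-3,-6],[0,0,0],0],[[0,0,0],[0,0,0],0]]}}

```text
clock: 4.63
eef_pos: [0.5051, 0.2869, 0.1418]
tool_rot: [0.673, 0.74, -0.001, -0.0]
ft_force: [0.2, 0.4, 0.6]
grip_width: 0.0001
grasp_force: 0.0
```

{"op": "drive_tool", "data": {"increments": [[[0,-3,-6],[0,0,0],0],[[0,-3,-6],[0,0,0],0],[[0,-3,-6],[0,0,0],0],[[1,-3,-6],[0,0,0],0],[[0,-3,-5],[0,0,0],0],[[1,-1,-4],[0,0,0],0],[[0,0,0],[0,0,0],0]]}}

```text
clock: 5.22
eef_pos: [0.5072, 0.2715, 0.109]
tool_rot: [0.672, 0.74, -0.001, -0.0]
ft_force: [-0.4, 0.2, -0.0]
grip_width: 0.0
grasp_force: 0.0
```

{"op": "drive_tool", "data": {"increments": [[[0,-1,-3],[0,0,0],0],[[0,0,-3],[0,0,0],0],[[0,0,-3],[0,0,0],0],[[0,0,-1],[0,0,0],0],[[0,0,0],[0,0,0],0],[[0,0,0],[0,0,0],0]]}}

```text
clock: 5.72
eef_pos: [0.5077, 0.2713, 0.1001]
tool_rot: [0.672, 0.74, -0.0, -0.0]
ft_force: [1.1, -0.6, 0.4]
grip_width: -0.0001
grasp_force: 0.0
```

```bash
python3 -c "
from h import *
st()"
```

```text
t 5.72 p [507.7 271.3 100.1] yaxis deg 5.52 z [-0.  0. -1.] F [ 1.1 -0.6  0.4] w -0.1 gf 0.0 j [ 0.49  0.47 -0.01  1.09  0.    1.97]
```

{"op": "drive_tool", "data": {"increments": [[[0,0,-1],[0,0,0],0],[[0,0,-1],[0,0,0],0],[[0,0,0],[0,0,0],0],[[0,0,0],[0,0,0],0]]}}

```text
clock: 6.05
eef_pos: [0.508, 0.2714, 0.099]
tool_rot: [0.672, 0.74, 0.0, 0.0]
ft_force: [-0.7, 0.1, 4.5]
grip_width: -0.0002
grasp_force: 2.1
```

{"op": "drive_tool", "data": {"increments": [[[0,0,-1],[0,0,0],0],[[0,0,0],[0,0,0],0],[[0,0,0],[0,0,0],0]]}}

```text
clock: 6.3
eef_pos: [0.508, 0.2714, 0.0988]
tool_rot: [0.672, 0.74, 0.001, 0.0]
ft_force: [-2.1, -0.9, 9.6]
grip_width: -0.0002
grasp_force: 4.4
```

{"op": "drive_tool", "data": {"increments": [[[0,0,-1],[0,0,0],0],[[0,0,0],[0,0,0],0],[[0,0,0],[0,0,0],0]]}}

```text
clock: 6.55
eef_pos: [0.5081, 0.2714, 0.0986]
tool_rot: [0.672, 0.74, 0.001, 0.0]
ft_force: [-2.8, -2.0, 12.5]
grip_width: -0.0004
grasp_force: 6.5
```

{"op": "drive_tool", "data": {"increments": [[[0,0,-2],[0,0,0],0],[[0,0,0],[0,0,0],0],[[0,0,0],[0,0,0],0]]}}

```text
clock: 6.8
eef_pos: [0.5083, 0.2714, 0.0983]
tool_rot: [0.672, 0.74, 0.002, 0.001]
ft_force: [-6.0, -4.2, 21.2]
grip_width: 0.0002
grasp_force: 10.7
```

{"op": "drive_tool", "data": {"increments": [[[0,0,10],[0,0,0],0],[[0,0,20],[0,0,0],0],[[-5,-20,30],[0,0,0],0],[[-10,-30,30],[0,0,0],0],[[-10,-30,30],[0,0,0],0],[[0,-30,10],[0,0,0],0],[[0,0,0],[0,0,0],0.5],[[0,0,0],[0,0,0],0.5]]}}

```text
clock: 7.47
eef_pos: [0.4842, 0.1629, 0.2227]
tool_rot: [0.673, 0.739, 0.001, 0.001]
ft_force: [-0.5, 0.0, -0.4]
grip_width: 0.0232
grasp_force: 0.0
```

```bash
python3 - <<'E'
from h import *
st()
c=camera("wrist")["image"];s=camera("scene")["image"]
cv2.imwrite("pics/c2.png",np.hstack([cv2.resize(c[:300,150:480],(400,364)),cv2.resize(s[140:280,300:455],(400,364))])[:,:,::-1])
E
```

```text
t 7.47 p [484.2 162.9 222.7] yaxis deg 5.36 z [ 0.002  0.001 -1.   ] F [-0.5  0.  -0.4] w 23.2 gf 0.0 j [0.32 0.26 0.01 1.32 0.   1.8 ]
```

View pics/c2.png

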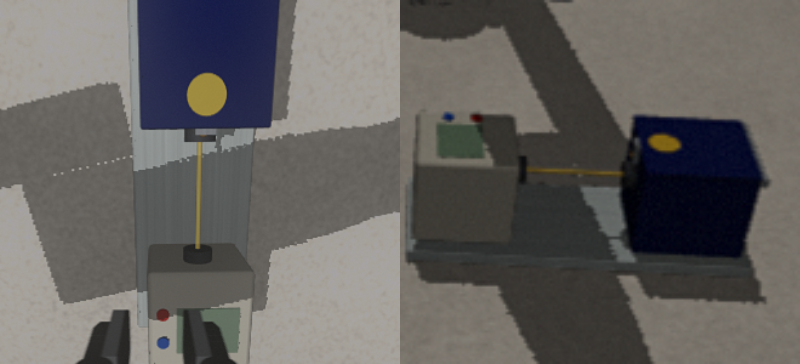

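Wrist and scene views both show the cover flat shut with the arm clear. Next, the rack.

{"op": "drive_tool", "data": {"increments": [[[2,-31,0],[0,0,-1.4],0.5],[[2,-31,0],[0,0,-1.4],0.5],[[2,-31,0],[0,0,-1.4],0.5],[[2,-31,0],[0,0,-1.4],0.5],[[2,-31,0],[0,0,-1.4],0.5],[[2,-31,0],[0,0,-1.4],0.5],[[2,-31,0],[0,0,-1.4],0.5],[[2,-31,0],[0,0,-1.4],0.5]]}}

```text
clock: 8.23
eef_pos: [0.4996, -0.0843, 0.22]
tool_rot: [0.741, 0.671, -0.001, -0.001]
ft_force: [0.6, 0.6, -0.2]
grip_width: 0.043
grasp_force: 0.0
```

{"op": "drive_tool", "data": {"increments": [[[2,-31,-5],[0,0,-1.4],0.5],[[2,-31,-5],[0,0,-1.4],0.5],[[2,-31,-5],[0,0,-1.4],0.5],[[2,-31,-5],[0,0,-1.4],0.5],[[2,-31,-5],[0,0,-1.4],0.5],[[2,-31,0],[0,0,-1.4],0.5],[[0,0,0],[0,0,0],0.5],[[0,0,0],[0,0,0],0.5]]}}

```text
clock: 8.9
eef_pos: [0.5117, -0.2704, 0.1944]
tool_rot: [0.789, 0.615, -0.0, -0.002]
ft_force: [-1.3, 0.1, -0.7]
grip_width: 0.0429
grasp_force: 0.0
```

```bash
python3 - <<'E'
from h import *
camera("top");camera("top")
st();w=camera("wrist");cv2.imwrite("pics/w3.png",w["image"][:,:,::-1]);np.save("w3.npy",w,allow_pickle=True)
for q in["amber_cell","green_cell","blue_cell","rack"]:
    for s in silhouettes(q,w)[:1]: print(q,s["conf"],s["bbox"])
E
```

```text
t 9.0 p [ 511.7 -268.7  195.3] yaxis deg -13.99 z [-0.002  0.002 -1.   ] F [-0.3 -0.4 -0.7] w 43.1 gf 0.0 j [-0.48  0.41  0.16  1.32  0.    1.33]
amber_cell 0.71 [279.6, 126.0, 295.9, 156.7]
green_cell 0.86 [276.7, 183.6, 293.6, 218.5]
blue_cell 0.71 [277.1, 237.8, 297.0, 272.4]
rack 0.87 [251.0, 104.5, 320.4, 281.1]
```

View pics/w3.png

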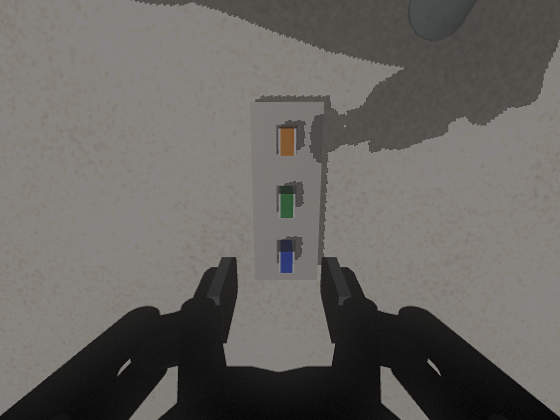

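Wrist view: rack straight ahead, amber cell top at about (287,141), green (286,204), blue (287,258). The tool is square to the row.

```bash
python3 - <<'E'
from h import *
w=np.load("w3.npy",allow_pickle=True).item();V=np.array(w["view"]);print("cam",(-V[:3,:3].T@V[:3,3]).round(3))
I=w["image"].astype(int)
P=[]
for n,box in dict(a=(270,115,305,170),g=(270,175,305,225),b=(270,232,305,280)).items():
    x0,y0,x1,y1=box;J=I[y0:y1,x0:x1];m=(J.max(2)-J.min(2)>45);ys,xs=np.nonzero(m);xs=xs+x0;ys=ys+y0
    print(n,len(xs),xs.min(),xs.max(),ys.min(),ys.max())
    c=[(xs.min()+xs.max())/2,(ys.min()+ys.max())/2];p=onz(w,c,.053);P.append(p)
    a,b=onz(w,(c[0],ys.min()-.5),.053),onz(w,(c[0],ys.max()+.5),.053);d,e=onz(w,(xs.min()-.5,c[1]),.053),onz(w,(xs.max()+.5,c[1]),.053)
    print(p.round(4),"len",np.linalg.norm(a-b).round(4),"wid",np.linalg.norm(d-e).round(4), "far end",a.round(4),"near end",b.round(4))
d=P[0]-P[2];print(np.degrees(np.arctan2(-d[0],d[1])),np.linalg.norm(d)/2)
for z,uv in((.028,(251,101.5)),(.028,(326,101.5)),(.028,(254,279.5)),(.028,(319,279.5))): print(onz(w,uv,z).round(4))
E
```

```text
cam [ 0.531 -0.193  0.338]
a 364 281 293 128 155
[ 0.5309 -0.2205  0.053 ] len 0.0247 wid 0.0117 far end [ 0.5337 -0.2086  0.053 ] near end [ 0.5279 -0.2327  0.053 ]Traceback (most recent call last):
  File "<stdin>", line 7, in <module>
    return umr_minimum(a, axis, None, out, keepdims, initial, where)
ValueError: zero-size array to reduction operation minimum which has no identity
```

```bash
python3 - <<'E'
from h import *
w=np.load("w3.npy",allow_pickle=True).item()
p=np.array([.5117,-.2687,.195]);a=np.radians(-14);y=np.array([np.cos(a),np.sin(a),0])
for dz in(0,.005,.01):
    for s in(-.0215,0,.0215): print(dz,s,proj(w,p+[0,0,dz]+s*y).round(1))
E
```

```text
0 -0.0215 [[236.9 269.6]]
0 0 [[278.6 269.7]]
0 0.0215 [[320.4 269.7]]
0.005 -0.0215 [[235.6 274.4]]
0.005 0 [[278.6 274.6]]
0.005 0.0215 [[321.6 274.6]]
0.01 -0.0215 [[234.2 279.6]]
0.01 0 [[278.5 279.7]]
0.01 0.0215 [[323.  279.8]]
```

{"op": "drive_tool", "data": {"increments": [[[5,12,-20],[0,0,0],0.5],[[5,12,-25],[0,0,0],0.5],[[5,12,-25],[0,0,0],0.5],[[4,12,-25],[0,0,0],0.5],[[0,0,-25],[0,0,0],0.5],[[0,0,0],[0,0,0],0.5],[[0,0,0],[0,0,0],0.5],[[0,0,0],[0,0,0],0.5]]}}

```text
clock: 9.92
eef_pos: [0.5315, -0.2224, 0.0782]
tool_rot: [0.788, 0.615, 0.0, 0.001]
ft_force: [0.4, -0.1, 0.9]
grip_width: 0.0427
grasp_force: 0.0
```

```bash
python3 - <<'E'
from h import *
camera("top");camera("top")
st();w=camera("wrist");I=w["image"]
p=proj(w,[[.5307,-.2205,.053]])[0];print(p)
s=silhouettes("amber_cell",w);print([(x["conf"],x["bbox"]) for x in s])
if s:
    b=s[0]["bbox"];x0,y0,x1,y1=[int(v) for v in b];J=I.astype(int)[y0-5:y1+5,x0-8:x1+8];m=(J[:,:,0]-J[:,:,2]>50);ys,xs=np.nonzero(m)
    print(xs.min()+x0-8,xs.max()+x0-8,ys.min()+y0-5,ys.max()+y0-5)
cv2.imwrite("pics/w4.png",cv2.resize(I[100:400,130:430],(600,600))[:,:,::-1])
E
```

```text
t 10.02 p [ 532.1 -223.    78.9] yaxis deg -14.1 z [ 0.004 -0.002 -1.   ] F [ 0.1 -0.4  0.3] w 42.6 gf 0.0 j [-0.4   0.49 -0.04  1.04 -0.    1.42]
[275.14669282 245.31611264]
[(0.91, [260.8, 210.3, 288.8, 264.1])]
266 285 227 263
```

View pics/w4.png

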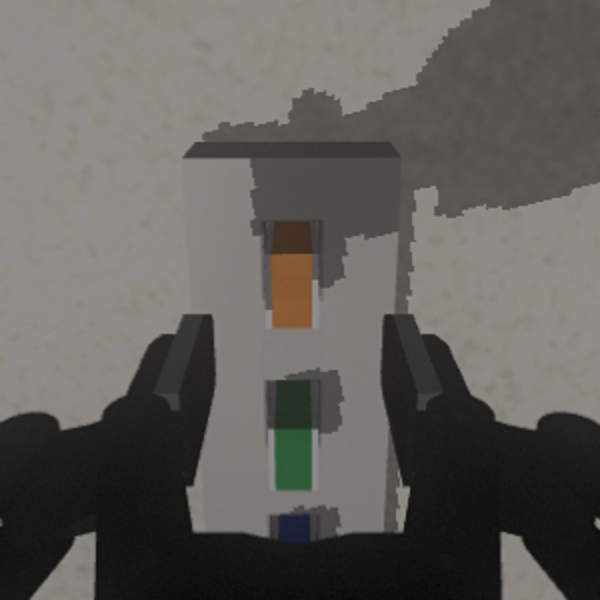

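Amber cell top at about (275,245) in the full frame, right where predicted. The fingers straddle it 2 mm off-centre, so I correct that and descend.

{"op": "drive_tool", "data": {"increments": [[[-1.5,2.5,0],[0,0,0],0.5],[[0,0,-10],[0,0,0],0.5],[[0,0,-10],[0,0,0],0.5],[[0,0,-10],[0,0,0],0.5],[[0,0,-10],[0,0,0],0.5],[[0,0,-6],[0,0,0],0.5],[[0,0,0],[0,0,0],0.5],[[0,0,0],[0,0,0],0.5]]}}

```text
clock: 10.78
eef_pos: [0.5286, -0.2194, 0.0297]
tool_rot: [0.788, 0.615, -0.0, -0.001]
ft_force: [-0.6, 1.0, 0.2]
grip_width: 0.0426
grasp_force: 0.0
```

```bash
python3 - <<'E'
from h import *
camera("top")
st()
E
```

```text
t 10.83 p [ 529.1 -219.7   30.4] yaxis deg -14.09 z [-0.  0. -1.] F [0.5 0.3 0.5] w 42.5 gf 0.0 j [-0.39  0.54 -0.1   0.93 -0.    1.42]
```

```bash
python3 - <<'E'
from h import *
L=[]
for i in range(5):
    w=camera("wrist");L.append(get_obs()["eef_pos"])
L=np.array(L)*1000;print(L.round(1),L.mean(0).round(2))
p=proj(w,[[.5307,-.2205,.053]])[0];print(p)
I=w["image"].astype(int);J=I[180:330,240:320];m=(J[:,:,0]-J[:,:,2]>50);ys,xs=np.nonzero(m);print(len(xs),np.percentile(xs,[1,99])+240,np.percentile(ys,[1,99])+180)
T=L.mean(0)/1000
print(proj(w,[T+[0,0,.053-T[2]]]))
E
```

```text
[[ 529.5 -219.8   30.8]
 [ 529.6 -219.8   31.1]
 [ 529.7 -219.9   31.2]
 [ 529.7 -219.8   31.3]
 [ 529.6 -219.8   31.3]] [ 529.61 -219.83   31.16]
[281.21830814 294.53045951]
1268 [269. 295.] [271. 317.]
[[278.49274486 293.77621687]]
```

{"op": "drive_tool", "data": {"increments": [[[1.5,-0.4,0],[0,0,0],0.5],[[0,0,0],[0,0,0],0.3],[[0,0,0],[0,0,0],0.15],[[0,0,0],[0,0,0],0],[[0,0,0],[0,0,0],0],[[0,0,0],[0,0,0],0],[[0,0,0],[0,0,0],0]]}}

```text
clock: 11.67
eef_pos: [0.531, -0.2202, 0.031]
tool_rot: [0.788, 0.615, 0.0, 0.0]
ft_force: [0.4, -0.1, 2.3]
grip_width: 0.0148
grasp_force: 59.4
```

{"op": "drive_tool", "data": {"increments": [[[0,0,5],[0,0,0],0],[[0,0,8],[0,0,0],0],[[0,0,8],[0,0,0],0],[[0,0,10],[0,0,0],0],[[0,0,20],[0,0,0],0],[[0,0,30],[0,0,0],0],[[0,0,30],[0,0,0],0],[[0,0,30],[0,0,0],0]]}}

```text
clock: 12.33
eef_pos: [0.5302, -0.2199, 0.1738]
tool_rot: [0.788, 0.615, -0.0, -0.0]
ft_force: [0.9, -0.2, -0.3]
grip_width: 0.015
grasp_force: 59.0
```

{"op": "drive_tool", "data": {"increments": [[[-2,32,4],[0,0,2],0],[[-2,32,4],[0,0,2],0],[[-2,32,4],[0,0,2],0],[[-2,32,4],[0,0,2],0],[[-2,32,4],[0,0,2],0],[[-2,32,4],[0,0,2],0],[[-2,32,4],[0,0,2],0],[[-2,32,4],[0,0,2],0]]}}

```text
clock: 13.0
eef_pos: [0.5142, 0.0374, 0.2051]
tool_rot: [0.695, 0.719, 0.0, 0.0]
ft_force: [-0.2, -0.2, -0.8]
grip_width: 0.0148
grasp_force: 59.1
```

{"op": "drive_tool", "data": {"increments": [[[-2,32,0],[0,0,2],0],[[-2,32,0],[0,0,2],0],[[0,0,0],[0,0,0],0],[[0,0,0],[0,0,0],0],[[0,0,0],[0,0,0],0],[[0,0,0],[0,0,0],0]]}}

```text
clock: 13.5
eef_pos: [0.5107, 0.0991, 0.2041]
tool_rot: [0.67, 0.742, 0.0, 0.0]
ft_force: [-0.0, -0.7, -0.5]
grip_width: 0.0146
grasp_force: 59.1
```

```bash
python3 - <<'E'
from fit import *
for i in range(4): camera("wrist")
st();w=camera("wrist");cv2.imwrite("pics/w5.png",w["image"][:,:,::-1]);np.save("w5.npy",w,allow_pickle=True)
E
```

```text
t 13.7 p [510.7  98.9 203.7] yaxis deg 5.8 z [-0. -0. -1.] F [ 0.6  0.3 -0.8] w 14.5 gf 59.1 j [ 0.19  0.29  0.    1.28 -0.    1.66]
```

View pics/w5.png

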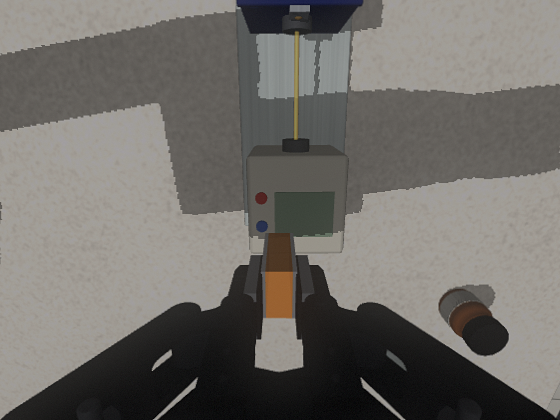

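Cell held upright and centred between the fingers. The beam shows from (296,31) to (296,139).

```bash
python3 - <<'E'
from fit import *
w=np.load("w5.npy",allow_pickle=True).item()
x,y=yel(w,(285,15,308,150));s=y<45;print(y.min(),x[y<y.min()+8].mean(),y.max(),x[y>y.max()-8].mean())
V=np.array(w["view"]);print("cam",(-V[:3,:3].T@V[:3,3]).round(3))
a=onz(w,(x[y<y.min()+8].mean(),y.min()-.5),.065);b=onz(w,(x[y>y.max()-8].mean(),y.max()+.5),.065);d=a-b
print(a.round(4),b.round(4),"mid",((a+b)/2).round(4),"len",np.linalg.norm(d).round(4),"yaw",np.degrees(np.arctan2(-d[0],d[1])))
for uv in((248,157),(347,157)): print(onz(w,uv,.096).round(4))
print("tcp px",proj(w,[[.5107,.0989,.2037]]), "cell top",proj(w,[[.5107,.0989,.2037+.022]]))
E
```

```text
32 296.2857142857143 138 295.0
cam [0.503 0.177 0.346]
[0.5104 0.2383 0.065 ] [0.5192 0.1544 0.065 ] mid [0.5148 0.1964 0.065 ] len 0.0844 yaw 5.995345574698332
[0.4816 0.1386 0.096 ]
[0.5606 0.1467 0.096 ]
tcp px [[279.05030689 270.12488829]] cell top [[279.03338432 294.25292603]]
```

{"op": "drive_tool", "data": {"increments": [[[1,25,0],[0,0,0.2],0],[[1,25,0],[0,0,0],0],[[1,25,0],[0,0,0],0],[[1,22.5,0],[0,0,0],0],[[0,0,0],[0,0,0],0],[[0,0,-20],[0,0,0],0],[[0,0,-20],[0,0,0],0],[[0,0,-20],[0,0,0],0]]}}

```text
clock: 14.42
eef_pos: [0.515, 0.1969, 0.1433]
tool_rot: [0.669, 0.744, 0.0, 0.0]
ft_force: [0.4, -1.2, -0.4]
grip_width: 0.0152
grasp_force: 59.0
```

{"op": "drive_tool", "data": {"increments": [[[0,0,-20],[0,0,0],0],[[0,0,-20],[0,0,0],0],[[0,0,-15],[0,0,0],0],[[0,0,-10],[0,0,0],0],[[0,0,-5],[0,0,0],0],[[0,0,0],[0,0,0],0],[[0,0,0],[0,0,0],0],[[0,0,0],[0,0,0],0]]}}

```text
clock: 15.08
eef_pos: [0.5156, 0.1977, 0.0748]
tool_rot: [0.668, 0.744, 0.001, 0.001]
ft_force: [-0.8, 0.1, -0.1]
grip_width: 0.0148
grasp_force: 59.1
```

```bash
python3 - <<'E'
from fit import *
for i in range(4): camera("wrist")
st();t=camera("top")["image"];w=camera("wrist");s=camera("scene")["image"];np.save("w6.npy",w,allow_pickle=True)
cv2.imwrite("pics/c6.png",np.hstack([w["image"][40:400,80:480],cv2.resize(s[150:276,300:440],(400,360),interpolation=2)])[:,:,::-1])
E
```

```text
t 15.28 p [515.2 197.7  74.5] yaxis deg 6.12 z [ 0.002  0.001 -1.   ] F [ 0.1  0.2 -0.3] w 14.8 gf 59.1 j [ 0.37  0.46 -0.11  1.   -0.    1.83]
```

View pics/c6.png

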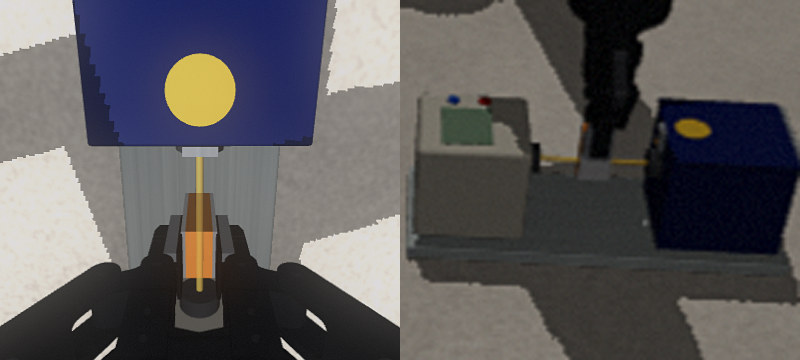

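The cell hangs upright in the gap with the beam running through it lengthwise (column 200 in the crop), low in the cell and clear of both tubes. The cover is still shut. One small trim, then settle.

{"op": "drive_tool", "data": {"increments": [[[0,-1,-1],[0,0,0],0],[[0,0,0],[0,0,0],0],[[0,0,0],[0,0,0],0],[[0,0,0],[0,0,0],0],[[0,0,0],[0,0,0],0],[[0,0,0],[0,0,0],0],[[0,0,0],[0,0,0],0],[[0,0,0],[0,0,0],0]]}}

```text
clock: 16.1
eef_pos: [0.5146, 0.1965, 0.0727]
tool_rot: [0.668, 0.744, 0.0, 0.0]
ft_force: [0.3, -0.1, -0.7]
grip_width: 0.0154
grasp_force: 59.1
```

```bash
python3 - <<'E'
from h import *
st();print(job_done())
E
```

```text
t 16.1 p [514.6 196.5  72.7] yaxis deg 6.12 z [ 0.  0. -1.] F [ 0.3 -0.1 -0.7] w 15.4 gf 59.1 j [ 0.36  0.46 -0.12  1.   -0.    1.83]
the job is handed in; nothing more can be done
None
```

The job is handed in at 16.1 s: the cover is shut and stayed down when the arm lifted off, and the amber cell, gripped by its frosted faces, is held upright and still mid-gap with the beam through its clear faces about 15 mm above its underside.

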